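Bring the small pastry cutter to the front of the turntable

ROBOT

A 6-joint arm with a two-finger parallel gripper is mounted at the origin on the work surface; the furniture and walls round the work are solid. World frame = base frame: x ahead of the robot, y to its left, z up, the work surface at z = 0. Lengths are in mm, angles in rad, forces in N, time in s.
With the tool pointing down it reaches from about 400 to 925 mm from the base axis. Payload 12.5 kg.
Tool frame: the origin (TCP) lies at the very end of the fingers, on their centre line; the grasp point (between the pads) lies 19 mm behind it; z points along the fingers, x is the direction in which the jaws open and shut, and the axes are right-handed (so a half turn about z gives the same grasp; the last joint's range is limited). The gripper opens to 95 mm and grips with 3 to 60 N. Pads are 20 mm wide; open, the fingers measure 119 mm over their backs; the gripper's body (75 mm by 180 mm) begins 59 mm behind the grasp point.
Start: joints at [-1.296, 0.491, 1.559, -0, 1.092, -0.106], TCP at [232.313, -580.239, 214.661] pointing down, gripper open.
Joint ranges: [-3.1, 3.1], [-0.84, 2.19], [0.05, 2.79], [-1.13, 4.28], [0.06, 2.93], [-2.69, 2.69]. Speed limits (rad/s): [2.22, 2.22, 2.79, 3.14, 3.14, 3.14].

INTERFACE

Orientations are given as [roll, pitch, yaw] about the fixed x, y, z axes, in that order (R = Rz(yaw) Ry(pitch) Rx(roll)).
In Python, from cell import state, viewer, ticket, look_for, regions_of gives the robot as it stands.
- The arm moves only by the shell command python3 -m inch 'ROWS'. ROWS is JSON, a list of rows, each a list of 7 numbers: the turn, a rotation vector about the world's x, y, z in degrees, then the shift along the world's x, y, z in mm, then the opening, from -1 (shut) to 1 (fully open). In form: [[rx, ry, rz, tx, ty, tz, hand], ...]. A call has 1 to 10 rows; each row shifts and turns the commanded pose from where the row before left it; what a row does not reach is not made up. A row lasts 1/10 s, in which the tool goes at most 50 mm and 8.59 degrees, less where a joint would pass 70% of its speed; a pose out of reach is approached as far as the arm can. A call with a gripper value outside its range is refused whole. The fingers move at their own pace and stop on an object; the grip force is fixed at half the most. Time passes only in rows, so rows that do not move let the fingers close. It gives the time, the measured TCP pose, the force and the opening at its end, in the units of the state.
- state(): the state, without advancing time (a new reading comes with each control period).
- viewer.read_camera(name): name is "scene" or "top"; returns a dict with "color" (400x640x3 uint8, red, green, blue), "depth" (400x640 float32, mm along the optical axis (not along the pixel's ray), 0 where there is no reading), "fx", "fy", "cx", "cy" (pixels), "position" and "orientation" of the camera in the world. Camera axes: x right, y down, z forward; pixel columns grow to the right and rows downward; lengths in mm; the calibration is good to about 2 mm. A picture is of the moment at which its call begins.
- ticket.job_done(): hands the job in, once; it reports no verdict.
Trained networks look in the newest picture that a camera, given by its name, has taken for a name from the list of things; names that differ only in an ending like _2 or _b are one class to them, and where a whole thing is asked for, a point or a joint stands for the part that bears it (a point fixed in the world has none). Each returns a list of dicts, best first, with "score" (0 to 1); they miss things now and then, are a little off and sometimes report something else, mostly with a low value. They report only what shows in the picture. A call takes as long as a camera call. They do not tell look-alikes from the thing itself.
- look_for(name, camera): "box" ([left, top, right, bottom] as shares, 0 to 1, of the picture: columns of its width, rows of its height, round what is visible of it).
- regions_of(name, camera): "pixels" (400x640 bool, what is visible of it) and "box" ([left, top, right, bottom] as shares, 0 to 1, of the picture: columns of its width, rows of its height, round what is visible of it).
The state is a dict: "t": time; "joints": joint angles; "qvel": joint speeds; "tau": joint torques, N m; "eef_pos": TCP position; "tcp_rot": TCP orientation; "ft_force": force on the tool from outside, world axes, zero at the start; "moment": the same for the moment, N m; "opening": opening from 0.0 (shut) to 1.0 (fully open).
Only numpy, scipy, OpenCV 4.12 (cv2) and the standard library are available. Lean on these libraries where they do the work, as an engineer would, in place of code of your own. Each camera call takes 0.05 s, during which the arm holds its last target. There are 200 camera calls.

TASK

Push the turntable round by the finger posts on its rim until the smallest of the three ring cutters on it stands squarely at the front, in line with the tongue that sticks out from the turntable's foot, and leave the turntable at rest. Do not touch, lift or slide any of the things standing on the turntable: they only ride round with it and must still be standing on it at the end. Leave the sugar dredger and the kitchen timer beside it where they are.

Things in the scene. Friction and masses are not known exactly. Their poses are not given: they have to be found in the camera images.
- turntable: The fixed foot of the turntable: dark steel disc, 210 mm across, that does not move, with a flat tongue (30 mm wide, 8 mm high, rounded end) that reaches out along the table from under the top to 215 mm from the axis. Origin: on the table, on the vertical axis of rotation. The tongue points along the foot's -x axis, roughly towards the robot; z is up. On it turns a flat round wooden top, 300 mm across, underside 20 mm and upper face 34 mm above the table.
- axis (a point): Point on the axis of rotation, at the height of the wooden top's upper face (34 mm above the table).
- front_place (a point): The front place, fixed to the foot: point 80 mm from the axis in the direction of the tongue, at the height of the wooden top's upper face. The small cutter shall end over it.
- platter (a joint): Angle of the revolving top, rad, growing anticlockwise as seen from above; free to turn several turns either way. Dry friction of about 0.1 N m: some 1 N at a post moves it, and it stops almost at once when no longer pushed.
- post (a point): One of six equal upright steel finger posts on the rim of the top, which turn with it: 16 mm across, from 34 to 78 mm above the table, 150 mm from the axis, 60 degrees apart. This point: on that post's axis, 56 mm above the table, about half-way up. Each post stands on a round wooden ear of 15 mm radius, so that the top reaches 165 mm from the axis there.
- small_cutter: The smallest of the three round metal pastry cutters: open ring 48 mm across, 43 mm high, its top edge 77 mm above the table, loose, about 30 g. This is the one to bring to the front. Origin: centre of its underside. Starts standing on the turntable's top, 73 to 87 mm from the axis, more than 50 degrees round from the front.
- medium_cutter: Middle pastry cutter: open ring 60 mm across, 43 mm high, its top edge 77 mm above the table, loose. Origin: centre of its underside. Starts standing on the turntable's top, 73 to 87 mm from the axis, more than 50 degrees round from the front.
- large_cutter: Largest pastry cutter: open ring 72 mm across, 43 mm high, its top edge 77 mm above the table, loose. Origin: centre of its underside. Starts standing on the turntable's top, 73 to 87 mm from the axis, more than 50 degrees round from the front.
- nozzle: Metal piping nozzle: cone 25 mm across at the foot, 40 mm high, loose, about 12 g. Origin: centre of its underside. Starts standing on the turntable's top, 73 to 87 mm from the axis, more than 50 degrees round from the front.
- dredger: Icing sugar dredger: metal shaker, 72 mm across, 108 mm high, loose on the table to the left of the turntable. Origin: centre of its underside. To be left alone.
- timer: White kitchen timer with a red dial, 60x64x66 mm, loose on the table to the right of the turntable. Origin: centre of its underside. To be left alone.
- spoons: Set of metal measuring spoons lying flat, 90x119x13 mm, fixed to the table at the far right. Origin: centre of its underside. No part of the job.
Mind the look-alikes: they are no part of the job. What is shaped like the large_cutter but purple is not meant.

How it is judged:
By the outcome, as a careful person would: the job done as asked, in the order asked, and still so for the second after the job is handed in, with the robot touching nothing.
It also fails if it takes over 45 s, if anything falls off the work surface, if the arm or the gripper's body presses on something with over 40 N, if the wrist force passes 120 N, or if a joint passes its speed limit or range.

## Working session

There is one attempt and no reset: what is moved stays moved. The work goes in short steps, Python scripts to look and compute and a shell command to move; the robot and the scene stay as the last step left them, time stands still between calls to the robot, and variables do not carry over. Pictures are saved under pics/ and viewed, on a budget of 10 in all, crops included, one or two more only if the job needs it, and the job is handed in when it is done.

```bash
ls; mkdir -p pics
cat > h.py <<'E'
import numpy as np, cv2
from cell import state, viewer, ticket, look_for, regions_of
from scipy.spatial.transform import Rotation as R
def rot(o):
    o=np.array(o,float)
    if o.shape==(3,3): return o
    return (R.from_euler('xyz',o) if o.size==3 else R.from_quat(o)).as_matrix()
def cloud(p):
    d=p['depth']; v,u=np.mgrid[:400,:640]
    c=np.stack([(u-p['cx'])/p['fx']*d,(v-p['cy'])/p['fy']*d,d],-1)
    w=c@rot(p['orientation']).T+np.array(p['position']); w[d==0]=np.nan
    return w
def proj(p,X):
    c=(np.atleast_2d(X)-np.array(p['position']))@rot(p['orientation'])
    return np.c_[c[:,0]/c[:,2]*p['fx']+p['cx'],c[:,1]/c[:,2]*p['fy']+p['cy']]
E
python3 - <<'E'
from h import *
for n in('top','scene'):
    p=viewer.read_camera(n); print(n,p['position'],p['orientation'],p['fx'])
    cv2.imwrite(f'pics/{n}0.png',p['color'][:,:,::-1]); np.save(f'{n}0.npy',p,allow_pickle=True)
    w=cloud(p)
    for o in 'turntable platter post small_cutter medium_cutter large_cutter nozzle dredger timer'.split():
        for r in regions_of(o,n)[:7]:
            m=r['pixels'];q=w[m];b=np.array(r['box'])*[640,400,640,400]
            print(o,round(r['score'],2),b.round(),np.nanmedian(q,0).round(),'zmax',np.nanpercentile(q[:,2],95).round(),'sz',(np.nanpercentile(q,98,0)-np.nanpercentile(q,2,0)).round())
print(state())
E
```

```text
pics
top [ 302.53003138  -48.79023636 1398.01317248] [-2.95086239 -0.02269048 -1.55719207] 398.4653564954152
turntable 0.57 [250. 141. 335. 248.] [563.   6.  34.] zmax 43.0 sz [296. 272.  68.]
platter 0.72 [243. 140. 334. 233.] [565.   2.  35.] zmax 41.0 sz [276. 273.  48.]
post 0.63 [247. 143. 337. 237.] [565.   2.  35.] zmax 49.0 sz [275. 273.  50.]
small_cutter 0.45 [277. 160. 289. 174.] [654.  34.  55.] zmax 79.0 sz [45. 40. 48.]
large_cutter 0.73 [367. 170. 383. 195.] [ 619. -289.   25.] zmax 45.0 sz [67. 64. 46.]
nozzle 0.39 [247. 144. 335. 246.] [560.   6.  34.] zmax 41.0 sz [295. 273.  66.]
dredger 0.62 [185. 169. 212. 193.] [581. 306. 103.] zmax 110.0 sz [60. 63. 97.]
timer 0.78 [401. 221. 428. 241.] [ 433. -416.   62.] zmax 69.0 sz [50. 61. 70.]
timer 0.66 [248. 143. 335. 247.] [563.   6.  34.] zmax 41.0 sz [295. 273.  66.]
scene [-151.58658351  458.89456275  890.77121666] [-2.29871466 -0.02096531 -2.16422416] 410.4145746391631
turntable 0.69 [247. 186. 359. 291.] [527.  21.  33.] zmax 54.0 sz [312. 280.  67.]
turntable 0.48 [369. 169. 389. 176.] [ 672. -389.   10.] zmax 14
[... 1215 characters left out ...]
.] [529.  20.  33.] zmax 56.0 sz [315. 281.  68.]
{'t': 1.0, 'joints': array([-1.29559556e+00,  4.90882441e-01,  1.55891207e+00,  6.82622338e-06,
        1.09169439e+00, -1.05617933e-01]), 'qvel': array([ 0.00156264, -0.00033836,  0.000252  ,  0.0004178 ,  0.00039048,
        0.00121734]), 'tau': array([ 1.66855545e-03, -6.12469912e+01, -2.58436650e+01,  6.93949847e-02,
        4.45457431e-02,  3.65229596e-05]), 'eef_pos': array([ 232.31613211, -580.23291088,  214.66769447]), 'tcp_rot': array([ 3.14158774e+00, -1.03819387e-04, -1.18998077e+00]), 'ft_force': array([ 0.13234767,  0.06120154, -0.02988813]), 'moment': array([-0.01138363, -0.06814744, -0.00684763]), 'opening': 1.0033304238214733}
```

View pics/top0.png

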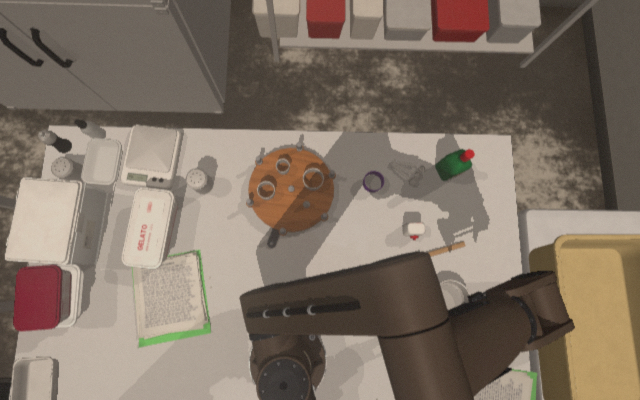

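View pics/scene0.png

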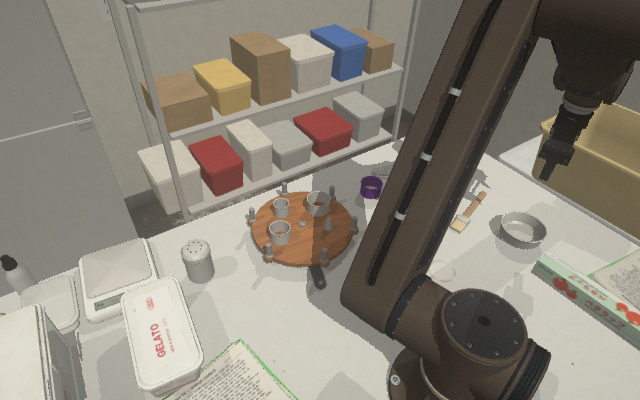

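The views agree. In the top image the three rings are small (283,165), medium (266,189) and large (313,179). The nozzle is near (306,205), the tongue near (273,238) and the purple look-alike at (373,181). Next I fit the geometry and confirm in a crop.

```bash
cat >> h.py <<'E'
from scipy.optimize import least_squares
def fitc(q,r=None):
    c0=np.nanmedian(q,0)
    f=least_squares(lambda s:np.hypot(q[:,0]-s[0],q[:,1]-s[1])-(r or s[2]),[*c0,r or 30],loss='soft_l1')
    return f.x
def blobs(w,ax):
    r=np.hypot(w[...,0]-ax[0],w[...,1]-ax[1]); z=w[...,2]
    m=((z>42)&(z<90)&(r<172)).astype(np.uint8)
    k,l=cv2.connectedComponents(m,connectivity=8)
    out=[]
    for i in range(1,k):
        q=w[l==i]
        if len(q)<4: continue
        c=np.median(q,0); d=c[:2]-ax
        v,u=np.nonzero(l==i)
        out.append((len(q),(round(u.mean()),round(v.mean())),c.round(1),round(np.hypot(*d)),round(np.degrees(np.arctan2(d[1],d[0])),1),np.ptp(q,0).round()))
    return out
E
python3 - <<'E'
from h import *
for n in('top','scene'):
    p=np.load(f'{n}0.npy',allow_pickle=True).item(); w=cloud(p)
    z=w[...,2]; r0=np.hypot(w[...,0]-568,w[...,1]-2)
    m=((z>27)&(z<40)&(r0<200)).astype(np.uint8)
    cs=max(cv2.findContours(m,0,cv2.CHAIN_APPROX_NONE)[0],key=cv2.contourArea)[:,0]
    q=w[cs[:,1],cs[:,0],:2]; f=fitc(q); print(n,'circle',f)
    ax=f[:2]
    col=p['color'].astype(int)
    r=np.hypot(w[...,0]-ax[0],w[...,1]-ax[1])
    t=(z>-5)&(z<20)&(r>168)&(r<225)&(col.sum(-1)<200)&(w[...,0]<ax[0]-60)&(abs(w[...,1]-ax[1]-60)<100)
    q=w[t][:,:2]-ax; print('tongue',t.sum(),np.degrees(np.arctan2(np.median(q[:,1]),np.median(q[:,0]))),np.hypot(*q.T).max(), q.mean(0)+ax)
    for b in blobs(w,ax): print(*b)
a=cv2.resize(cv2.imread('pics/top0.png')[130:260,230:350],(480,520),interpolation=cv2.INTER_CUBIC)
b=cv2.resize(cv2.imread('pics/scene0.png')[170:300,240:370],(320,320),interpolation=cv2.INTER_CUBIC)
b=cv2.copyMakeBorder(b,0,200,0,0,0);cv2.imwrite('pics/crop1.png',np.hstack([a,b]))
E
```

```text
top circle [572.05034975   2.94770726 147.71443194]
tongue 53 161.30137878151416 201.2647192217232 [399.44578371  62.39205852]
33 (299, 146) [716.8 -23.1  75.9] 147 -10.2 [14. 14. 42.]
35 (258, 160) [664.9 115.8  72.1] 146 50.6 [17. 18. 41.]
91 (282, 166) [653.5  33.2  67.9] 87 20.4 [47. 51. 41.]
125 (313, 178) [613.5 -73.5  72.6] 87 -61.5 [69. 68. 42.]
28 (332, 174) [ 621.6 -137.5   74.5] 149 -70.6 [13. 17. 39.]
103 (265, 189) [568.1  89.6  71.5] 87 92.6 [56. 58. 40.]
29 (249, 202) [519.3 142.1  76.8] 149 110.8 [14. 16. 39.]
37 (306, 204) [514.5 -50.8  56.7] 79 -137.0 [20. 21. 38.]
24 (324, 216) [ 474.1 -111.4   76.8] 151 -130.6 [15. 15. 34.]
27 (282, 231) [421.6  26.9  77.4] 152 170.9 [17. 15. 42.]
scene circle [571.67638338   4.17172742 147.24433698]
tongue 83 160.93735093255086 210.8582536858225 [394.45599451  64.09527864]
53 (284, 187) [717.1 -20.   65.7] 147 -9.4 [16. 15. 38.]
445 (320, 201) [612.9 -79.8  61.6] 94 -63.8 [ 74. 108.  39.]
246 (281, 207) [646.   32.2  61.7] 79 20.7 [48. 47. 37.]
62 (251, 213) [664.8 119.2  64.1] 148 51.0 [16. 14. 37.]
65 (328, 223) [515.2 -49.   54.1] 78 -136.7 [17. 18. 31.]
64 (354, 222) [ 474.8 -110.3   64.5] 150 -130.2 [17. 17. 37.]
360 (279, 231) [561.5  85.   61.4] 82 97.2 [61. 60. 37.]
71 (268, 249) [517.1 144.8  66.1] 151 111.2 [17. 17. 37.]
68 (324, 253) [421.5  29.1  66. ] 152 170.6 [19. 16. 37.]
```

View pics/crop1.png

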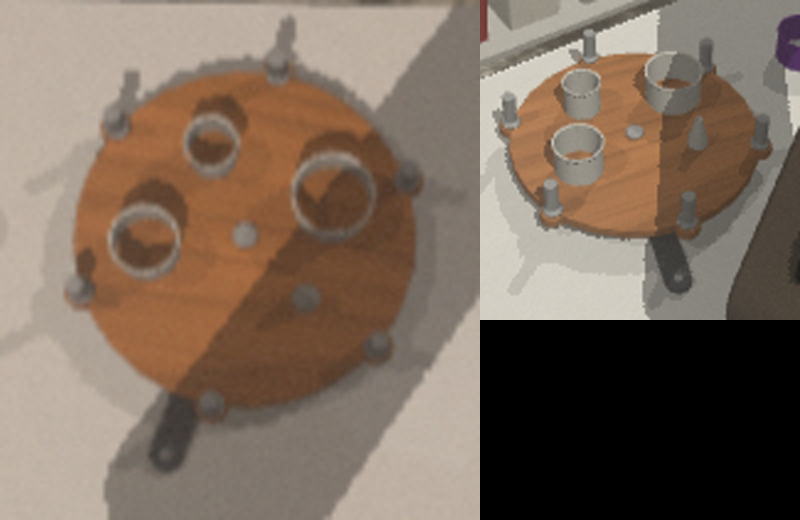

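The smallest ring (crop 212,145) is at 20.6° about the axis (570.5, 3), and the tongue is at 161°, so it needs about +140° anticlockwise. I'll push the post at -70.5° round the far side with closed fingers at z≈52. The approach comes first.

```bash
python3 -m inch '[[0,0,0,10,14,0,-1],[0,0,0,24,32,0,-1],[0,0,0,24,32,0,-1],[0,0,0,24,32,0,-1],[0,0,0,24,32,0,-1],[0,0,0,24,32,0,-1],[0,0,0,24,32,0,-1],[0,0,0,24,32,0,-1],[0,0,0,24,32,0,-1],[0,0,0,24,32,0,-1]]'
python3 -m inch '[[0,0,0,24,32,0,-1],[0,0,0,24,32,0,-1],[0,0,0,24,32,0,-1],[0,0,0,20,25,0,-1],[0,0,0,10,10,0,-1],[0,0,0,0,0,0,-1],[0,0,0,0,0,0,-1]]'
```

```text
t: 2.0
eef_pos: [459.1, -275.9, 214.8]
tcp_rot: [-3.141, -0.0, -1.19]
ft_force: [0.8, -1.0, 0.5]
opening: 0.218
t: 2.7
eef_pos: [559.8, -147.4, 214.5]
tcp_rot: [3.141, 0.0, -1.19]
ft_force: [-0.8, 0.8, 0.5]
opening: 0.005
```

```bash
python3 -m inch '[[0,0,0,0,0,-20,-1],[0,0,0,0,0,-30,-1],[0,0,0,0,0,-30,-1],[0,0,0,0,0,-30,-1],[0,0,0,0,0,-25,-1],[0,0,0,0,0,-15,-1],[0,0,0,0,0,-12,-1],[0,0,0,0,0,0,-1]]'
python3 - <<'E'
import numpy as np
R=152;a=np.radians(np.arange(-94,66,4));P=np.c_[570.5+R*np.cos(a),3+R*np.sin(a)]
for i,d in zip(np.arange(-94,66,4),np.diff(P,axis=0)): print(i,d.round(1))
E
```

```text
t: 3.5
eef_pos: [559.3, -147.9, 51.6]
tcp_rot: [3.14, 0.001, -1.191]
ft_force: [0.3, -0.3, 0.8]
opening: 0.005
-94 [10.6 -0.4]
-90 [10.6  0.4]
-86 [10.6  1.1]
-82 [10.4  1.8]
-78 [10.3  2.6]
-74 [10.1  3.3]
-70 [9.8 4. ]
-66 [9.5 4.7]
-62 [9.2 5.3]
-58 [8.8 5.9]
-54 [8.4 6.5]
-50 [7.9 7.1]
-46 [7.4 7.6]
-42 [6.8 8.1]
-38 [6.2 8.6]
-34 [5.6 9. ]
-30 [5.  9.4]
-26 [4.3 9.7]
-22 [ 3.6 10. ]
-18 [ 2.9 10.2]
-14 [ 2.2 10.4]
-10 [ 1.5 10.5]
-6 [ 0.7 10.6]
-2 [ 0.  10.6]
2 [-0.7 10.6]
6 [-1.5 10.5]
10 [-2.2 10.4]
14 [-2.9 10.2]
18 [-3.6 10. ]
22 [-4.3  9.7]
26 [-5.   9.4]
30 [-5.6  9. ]
34 [-6.2  8.6]
38 [-6.8  8.1]
42 [-7.4  7.6]
46 [-7.9  7.1]
50 [-8.4  6.5]
54 [-8.8  5.9]
58 [-9.2  5.3]
```

```bash
python3 -m inch '[[0,0,0,10.6,-0.4,0,-1],[0,0,0,10.6,0.4,0,-1],[0,0,0,5.3,0.5,0,-1],[0,0,0,5.3,0.6,0,-1],[0,0,0,5.2,0.9,0,-1],[0,0,0,5.2,0.9,0,-1],[0,0,0,10.3,2.6,0,-1],[0,0,0,10.1,3.3,0,-1],[0,0,0,9.8,4,0,-1],[0,0,0,9.5,4.7,0,-1]]'
python3 -m inch '[[0,0,0,9.2,5.3,0,-1],[0,0,0,8.8,5.9,0,-1],[0,0,0,8.4,6.5,0,-1],[0,0,0,7.9,7.1,0,-1],[0,0,0,7.4,7.6,0,-1],[0,0,0,6.8,8.1,0,-1],[0,0,0,6.2,8.6,0,-1],[0,0,0,5.6,9,0,-1],[0,0,0,2.5,4.7,0,-1],[0,0,0,2.5,4.7,0,-1]]'
python3 - <<'E'
from h import *
for n in('top','scene'):
    p=viewer.read_camera(n); np.save(f'{n}1.npy',p,allow_pickle=True)
    cv2.imwrite(f'pics/{n}1.png',p['color'][130:290,220:400,::-1].repeat(3,0).repeat(3,1))
    for b in blobs(cloud(p),np.array([570.5,3])): print(*b)
E
```

```text
t: 4.5
eef_pos: [643.0, -129.3, 52.6]
tcp_rot: [3.141, 0.0, -1.19]
ft_force: [-1.5, -0.0, -0.1]
opening: 0.006
t: 5.5
eef_pos: [707.7, -61.7, 52.7]
tcp_rot: [-3.142, -0.0, -1.19]
ft_force: [-0.3, -1.1, 0.7]
opening: 0.003
32 (262, 156) [677.8 103.6  74.1] 147 43.2 [16. 15. 41.]
27 (333, 179) [ 604.5 -140.9   73.7] 148 -76.7 [14. 14. 41.]
6 (284, 204) [658.8  13.4  52.3] 89 6.7 [10.  3. 14.]
59 (253, 209) [677.4 107.7  65. ] 150 44.4 [17. 16. 37.]
270 (276, 223) [592.6  77.4  61.5] 78 73.5 [51. 48. 37.]
69 (264, 246) [533.6 149.8  64.7] 151 104.1 [14. 16. 38.]
```

View pics/scene1.png

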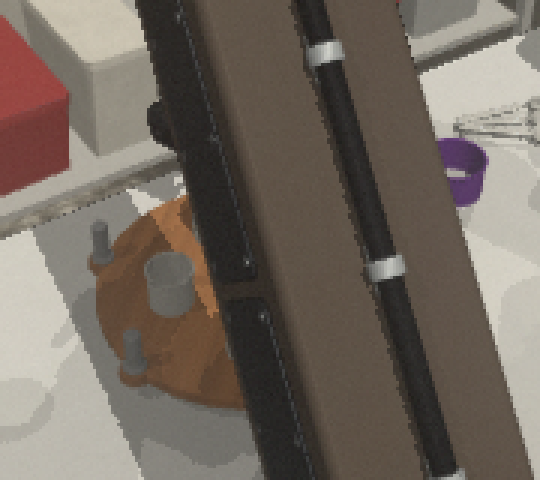

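The view shows the arm over the table, with the small cutter (scene 276,223) riding at 73.5° and standing upright. I'll continue the arc for another 80° or so.

```bash
python3 -m inch '[[0,0,0,2,5,0,-1],[0,0,0,3.6,9.8,0,-1],[0,0,0,3,10.2,0,-1],[0,0,0,2.3,10.4,0,-1],[0,0,0,1.5,10.5,0,-1],[0,0,0,0.8,10.6,0,-1],[0,0,0,0,10.6,0,-1],[0,0,0,-0.7,10.6,0,-1],[0,0,0,-1.4,10.5,0,-1],[0,0,0,-2.1,10.4,0,-1]]'
python3 -m inch '[[0,0,0,-2.8,10.2,0,-1],[0,0,0,-3.5,10,0,-1],[0,0,0,-4.2,9.7,0,-1],[0,0,0,-4.9,9.4,0,-1],[0,0,0,-5.5,9.1,0,-1],[0,0,0,-6.1,8.7,0,-1],[0,0,0,-6.7,8.2,0,-1],[0,0,0,-7.2,7.7,0,-1],[0,0,0,-3.9,3.7,0,-1],[0,0,0,-4,3.5,0,-1]]'
python3 - <<'E'
from h import *
for n in('top','scene'):
    p=viewer.read_camera(n); np.save(f'{n}2.npy',p,allow_pickle=True)
    cv2.imwrite(f'pics/{n}2.png',p['color'][130:290,220:400,::-1].repeat(3,0).repeat(3,1))
    for b in blobs(cloud(p),np.array([570.5,3])): print(*b)
E
```

```text
t: 6.6
eef_pos: [716.3, 37.3, 52.7]
tcp_rot: [3.142, -0.0, -1.19]
ft_force: [0.7, -1.1, 0.5]
opening: 0.005
t: 7.6
eef_pos: [667.3, 116.8, 52.7]
tcp_rot: [3.142, -0.0, -1.19]
ft_force: [-0.4, -2.1, -1.3]
opening: 0.007
34 (293, 146) [718.3  -2.5  75.8] 148 -2.1 [18. 18. 39.]
77 (275, 174) [614.9  55.7  69.5] 69 49.9 [81. 46. 41.]
31 (294, 167) [644.4  -7.5  57.9] 75 -8.0 [15. 18. 33.]
31 (329, 169) [ 638.9 -129.    74.6] 149 -62.6 [19. 16. 37.]
83 (308, 203) [524.4 -57.9  74. ] 76 -127.1 [56. 57. 41.]
66 (278, 205) [514.9  41.8  73.6] 68 145.1 [48. 44. 42.]
25 (328, 211) [ 491.  -124.4   76.4] 150 -122.0 [12. 15. 42.]
22 (288, 231) [422.    7.3  76.3] 149 178.4 [14. 15. 38.]
97 (250, 216) [650.9 128.2  68.5] 149 57.3 [35. 22. 46.]
```

View pics/scene2.png

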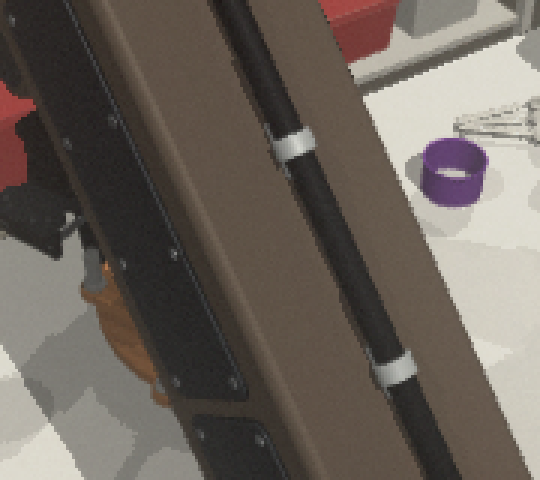

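```bash
cat >> h.py <<'E'
def ring(w,c,r):
    d=np.hypot(w[...,0]-c[0],w[...,1]-c[1]); q=w[(w[...,2]>70)&(w[...,2]<82)&(d<r+9)][:,:2]
    return fitc(q,r)[:2],len(q)
E
python3 - <<'E'
from h import *
ld=lambda n:np.load(n+'.npy',allow_pickle=True).item()
# tongue: principal direction and bearing from the disc centre, from the first pictures
for n,ax in(('top0',[570,2.5]),('scene0',[570.5,4])):
    p=ld(n);w=cloud(p);g=p['color'].astype(int).sum(-1);q=w[...,:2]-ax;r=np.hypot(q[...,0],q[...,1])
    a=np.degrees(np.arctan2(q[...,1],q[...,0]))
    for th in(150,180,210):
        s=(r>180)&(r<208)&(abs(a-161)<9)&(g<th)&(w[...,2]<25); print(n,th,s.sum(),'bearing mean %.1f  range %.1f..%.1f z%.0f'%(a[s].mean(),a[s].min(),a[s].max(),np.median(w[s][:,2])))
    s0=(r>172)&(r<220)&(g<180)&(abs(a-161)<12); e=np.linalg.svd(q[s0]-q[s0].mean(0))[2][0]; print('axis dir',np.degrees(np.arctan2(e[1],e[0]))%180)
p=ld('top0');print('small0',ring(cloud(p),(651,33),23.5),ring(cloud(ld('scene0')),(645,33),23.5))
c,k=ring(cloud(ld('top2')),(505,45),23.5);print('small2',c,k)
for ax in([570,2.5],[571,3]): d=c-ax;print(np.hypot(*d),np.degrees(np.arctan2(d[1],d[0])))
E
```

```text
<stdin>:8: RuntimeWarning: Mean of empty slice.
  ret = ret.dtype.type(ret / rcount)
Traceback (most recent call last):
ValueError: zero-size array to reduction operation minimum which has no identity
```

Run:
```python
from h import *
ld=lambda n:np.load(n+'.npy',allow_pickle=True).item()
for n,ax in(('top0',[570,2.5]),('scene0',[570.5,4])):
    p=ld(n);w=cloud(p);g=p['color'].astype(int).sum(-1);q=w[...,:2]-ax;r=np.hypot(q[...,0],q[...,1])
    a=np.degrees(np.arctan2(q[...,1],q[...,0]))
    for th in(180,200,220):
        s=(r>175)&(r<208)&(abs(a-161)<9)&(g<th)&(w[...,2]<25)
        if s.sum()>5: 
            e=np.linalg.svd(q[s]-q[s].mean(0))[2][0]
            print(n,th,s.sum(),'bearing mean %.1f  range %.1f..%.1f z%.0f dir %.1f'%(a[s].mean(),a[s].min(),a[s].max(),np.median(w[s][:,2]),np.degrees(np.arctan2(e[1],e[0]))%180))
p=ld('top0');print('small0',ring(cloud(p),(651,33),23.5),ring(cloud(ld('scene0')),(645,33),23.5))
c,k=ring(cloud(ld('top2')),(505,45),23.5);print('small2',c,k)
for ax in([570,2.5],[571,3]): d=c-ax;print(np.hypot(*d),np.degrees(np.arctan2(d[1],d[0])))
```

```text
top0 200 37 bearing mean 160.6  range 156.6..164.4 z9 dir 50.4
top0 220 63 bearing mean 160.6  range 156.3..165.1 z9 dir 142.1
scene0 200 58 bearing mean 160.9  range 157.0..166.0 z7 dir 167.7
scene0 220 97 bearing mean 161.1  range 156.6..166.0 z7 dir 160.7
small0 (array([644.1280625 ,  32.17082173]), 43) (array([645.869793  ,  32.55857568]), 69)
small2 [504.93181593  41.41086142] 41
75.81506258745374 149.1205196654503
76.42250468197192 149.8270461258968
```

```bash
python3 -m inch '[[0,0,0,-2.6,2.4,0,-1],[0,0,0,-2.6,2.3,0,-1],[0,0,0,-2.7,2.1,0,-1],[0,0,0,-2.8,2.1,0,-1],[0,0,0,-2.8,2,0,-1],[0,0,0,-2.8,1.9,0,-1],[0,0,0,-2.9,1.8,0,-1],[0,0,0,-2.8,1.6,0,-1],[0,0,0,0,0,0,-1]]'
cat > m.py <<'E'
from h import *
import sys
p=viewer.read_camera('top'); k=sys.argv[1]; w=cloud(p)
cv2.imwrite(f'pics/t{k}.png',cv2.resize(p['color'][130:260,230:350,::-1],(480,520),interpolation=cv2.INTER_CUBIC))
B=blobs(w,np.array([570,2.5]))
for b in B: print(*b)
c,n=ring(w,[float(sys.argv[2]),float(sys.argv[3])],23.5);d=c-[570,2.5];print('small',c,n,np.hypot(*d),np.degrees(np.arctan2(d[1],d[0])))
E
python3 m.py 3 499 28
```

```text
t: 8.6
eef_pos: [645.3, 133.1, 52.7]
tcp_rot: [3.141, 0.0, -1.19]
ft_force: [-0.3, 0.0, -0.0]
opening: 0.008
27 (285, 146) [716.2  26.5  77.2] 148 9.3 [15. 18. 40.]
29 (325, 161) [ 663.7 -113.2   76.9] 149 -51.0 [17. 16. 40.]
37 (290, 167) [644.2   6.5  56.1] 74 3.1 [17. 21. 38.]
88 (272, 178) [613.6  68.1  67.7] 79 56.4 [71. 52. 39.]
90 (312, 199) [537.1 -69.2  73.1] 79 -114.7 [56. 57. 41.]
68 (282, 207) [506.1  29.2  73.4] 69 157.3 [48. 44. 41.]
27 (331, 203) [ 518.7 -137.9   75.1] 150 -110.1 [17. 15. 40.]
24 (297, 231) [422.7 -22.4  75.2] 149 -170.4 [16. 13. 37.]
small [498.04859244  27.71401237] 41 76.241402598036 160.68795105181044
```

The small cutter is at 160.7° and the tongue at about 160.8°, so I'll back off along the arc and lift clear.

```bash
python3 -m inch '[[0,0,0,4,-2,0,-1],[0,0,0,8,-4.5,0,-1],[0,0,0,0,0,20,-1],[0,0,0,0,0,30,-1],[0,0,0,0,0,35,-1],[0,0,0,0,0,35,-1],[0,0,0,0,0,35,-1],[0,0,0,10,-15,15,-1],[0,0,0,15,-30,0,-1],[0,0,0,10,-40,0,-1]]'
python3 -m inch '[[0,0,0,0,-40,0,-1],[0,0,0,0,-40,0,-1],[0,0,0,0,-40,0,-1],[0,0,0,0,-40,0,-1],[0,0,0,-20,-40,0,-1],[0,0,0,-20,-40,0,-1],[0,0,0,-20,-40,0,-1],[0,0,0,-20,-40,0,-1],[0,0,0,-20,-20,0,-1],[0,0,0,0,0,0,-1]]'
python3 m.py 4 499 28
python3 - <<'E'
from h import *
p=viewer.read_camera('scene');w=cloud(p)
cv2.imwrite('pics/s4.png',cv2.resize(p['color'][160:300,160:400,::-1],(768,448),interpolation=cv2.INTER_CUBIC))
c,n=ring(w,(495,29),23.5);d=c-[570.5,4];print('scene small',c,n,np.degrees(np.arctan2(d[1],d[0])))
for o in('dredger','timer'):
    for cam in('top','scene'):
        r=regions_of(o,cam)
        for x in r[:1]: print(o,cam,np.nanmedian((w if cam=='scene' else cloud(viewer.read_camera('top')))[x['pixels']],0))
E
```

```text
t: 9.65
eef_pos: [694.0, 41.0, 223.6]
tcp_rot: [-3.14, -0.001, -1.188]
ft_force: [0.3, 0.5, -0.1]
opening: 0.006
t: 10.65
eef_pos: [590.8, -302.3, 222.8]
tcp_rot: [3.141, -0.0, -1.194]
ft_force: [1.1, 0.1, 1.4]
opening: 0.003
29 (285, 146) [715.9  26.7  75.6] 148 9.4 [15. 14. 44.]
29 (325, 161) [ 663.  -113.2   76.2] 148 -51.2 [17. 16. 41.]
38 (290, 167) [644.6   6.5  55.6] 75 3.1 [15. 21. 35.]
34 (250, 172) [621.9 141.6  71.6] 148 69.5 [17. 21. 43.]
128 (268, 177) [611.9  82.7  72.5] 90 62.4 [69. 69. 43.]
91 (312, 199) [537.  -70.6  73.9] 80 -114.3 [56. 58. 40.]
26 (331, 204) [ 517.7 -137.1   76.4] 149 -110.5 [14. 15. 39.]
scene small [499.55491339  26.87357221] 80 162.13003753029543
dredger top [581.7004851  305.48064902 103.11283248]
dredger scene [567.76686856 319.15078311  81.01346251]
timer top [ 433.24295244 -417.94556112   63.65204599]
timer scene [ 429.9593825  -405.45530207   49.44450389]
  return np.nanmean(a, axis, out=out, keepdims=keepdims)
Traceback (most recent call last):
  File "m.py", line 7, in <module>
    c,n=ring(w,[float(sys.argv[2]),float(sys.argv[3])],23.5);d=c-[570,2.5];print('small',c,n,np.hypot(*d),np.degrees(np.arctan2(d[1],d[0])))
        ~~~~^^^^^^^^^^^^^^^^^^^^^^^^^^^^^^^^^^^^^^^^^^^^^^^^
  File "h.py", line 35, in ring
    return fitc(q,r)[:2],len(q)
           ~~~~^^^^^
  File "h.py", line 19, in fitc
    f=least_squares(lambda s:np.hypot(q[:,0]-s[0],q[:,1]-s[1])-(r or s[2]),[*c0,r or 30],loss='soft_l1')
ValueError: Initial guess is outside of provided bounds
```

View pics/s4.png

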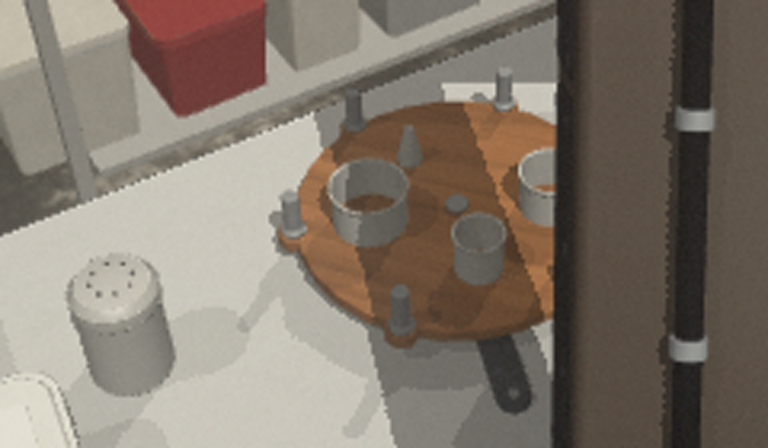

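View pics/t4.png

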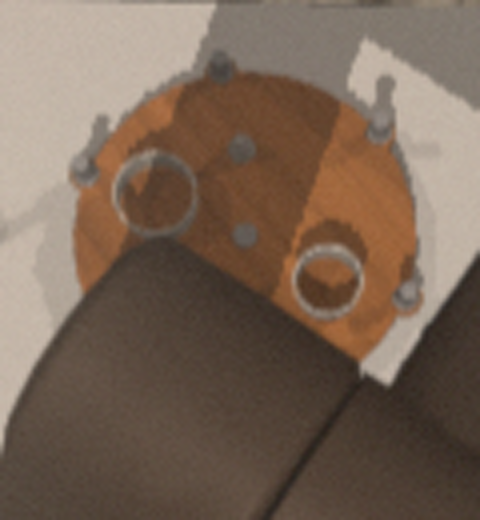

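Everything is standing and riding correctly. The views disagree by about 1° on alignment, so I'll move the arm farther aside and measure cutter, axis and tongue once more in the same frames.

```bash
python3 -m inch '[[0,0,0,-30,-30,0,-1],[0,0,0,-35,-30,0,-1],[0,0,0,-35,-30,0,-1],[0,0,0,-35,-30,0,-1],[0,0,0,-35,-30,0,-1],[0,0,0,-35,-30,0,-1],[0,0,0,-35,-30,0,-1],[0,0,0,-35,-20,0,-1],[0,0,0,-35,-20,0,-1],[0,0,0,0,0,0,-1]]'
python3 - <<'E'
from h import *
for n in('top','scene'):
    p=viewer.read_camera(n);w=cloud(p);g=p['color'].astype(int).sum(-1)
    P=[b for b in blobs(w,np.array([570.5,3])) if b[3]>140 and max(b[5][:2])<24]
    X=np.array([b[2][:2] for b in P]); ax=fitc(X,150)[:2] if len(X)>3 else np.array([570.5,3])
    m=(w[...,2]>33.5-5)&(w[...,2]<39)&(np.hypot(w[...,0]-570,w[...,1]-3)<160); 
    c,k=ring(w,(498.5,28),23.5); q=w[...,:2]-ax; r=np.hypot(q[...,0],q[...,1]); a=np.degrees(np.arctan2(q[...,1],q[...,0]))
    s=(r>175)&(r<210)&(abs(a-161)<9)&(g<210)&(w[...,2]<25); d=c-ax
    print(n,len(X),'axis',ax,'small',c,k,np.degrees(np.arctan2(d[1],d[0])),'tongue',s.sum(),a[s].mean(), (a[s].min()+a[s].max())/2)
    cv2.imwrite(f'pics/{n}5.png',p['color'][:,:,::-1])
a=cv2.resize(cv2.imread('pics/top5.png')[130:260,230:350],(480,520),interpolation=cv2.INTER_CUBIC)
b=cv2.resize(cv2.imread('pics/scene5.png')[170:300,240:370],(320,320),interpolation=cv2.INTER_CUBIC)
cv2.imwrite('pics/crop5.png',np.hstack([a,cv2.copyMakeBorder(b,0,200,0,0,0)]))
E
```

```text
t: 12.05
eef_pos: [279.6, -550.7, 222.6]
tcp_rot: [3.141, -0.0, -1.193]
ft_force: [1.2, 0.0, 0.0]
opening: 0.003
top 6 axis [569.46869808   2.07535466] small [498.05121298  27.81932196] 40 160.1772122154273 tongue 47 160.5657465062192 160.6139527409352
scene 6 axis [569.59176728   4.28359876] small [499.35716756  27.41635845] 73 161.76996968536088 tongue 94 160.91070620518144 161.23031948947755
```

View pics/crop5.png

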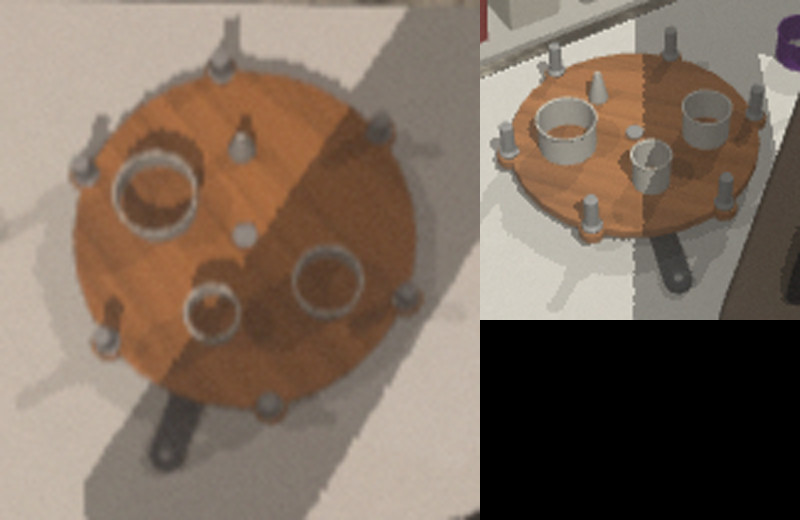

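Offsets are -0.4° in the top view and +0.6° in the scene view, so the cutter is in line with the tongue. All pieces are standing and the arm is clear, so I'm handing in.

```bash
python3 -c "
from cell import ticket
print(ticket.job_done())"
```

```text
the job is handed in; nothing more can be done
None
```

I pushed the turntable about 140° anticlockwise by one rim post, using the closed fingers. The smallest ring cutter now stands at the front, in line with the tongue. I then drew the arm well clear and handed the job in; it finished at about 12 s.

**Alignment:** In the last pictures the cutter's bearing differed from the tongue's by -0.4° in the top view and +0.6 to +0.9° in the scene view. The two cameras disagree by about 1°, which is within the measuring error.

**Turntable and pieces:** The cutter and post positions did not change after the arm let go, apart from that small scatter. All three cutters and the nozzle are still standing on the top. The forces read at the end of each move stayed around 2 N or less.

**Dredger and timer:** In the top view both read within 2 mm of their starting places. The dredger also matched in the scene view. The timer had no reading in the first scene picture, so there was nothing to compare it with there.

**Failed checks:** Two scripts failed without moving anything: one tongue measurement whose darkness threshold matched no pixels, and one cutter fit while the arm hid the cutter. I repeated both successfully.

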